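Load the covered slide stand and latch it

ROBOT

A 7-joint arm with a two-finger parallel gripper is mounted at the origin on a cart in front of the work surface, level with it; the furniture and walls round the work are solid. World frame = base frame: x ahead of the robot, y to its left, z up, the work surface at z = 0. Lengths are in m, angles in degrees, forces in N, time in s.
With the tool pointing down it reaches from about 0.425 to 0.875 m from the base axis. Payload 4.7 kg.
Tool frame: the origin (TCP) lies at the very end of the fingers, on their centre line; the grasp point (between the pads) lies 19 mm behind it; z points along the fingers, y is the line along which they close (so a half turn about z gives the same grasp; the last joint's range is limited). The gripper opens to 87 mm and grips with 3 to 60 N. Pads are 19 mm wide; open, the fingers measure 117 mm over their backs; the gripper's body (75 mm by 190 mm) begins 51 mm behind the grasp point.
Start: joints at [71.969, 18.392, -4.016, 83.108, 1.295, 78.541, -3.26], TCP at [0.21, -0.615, 0.223] pointing down, gripper open.
Joint ranges: [-163.93, 163.93], [-17.29, 119.83], [-79.2, 71.16], [3.27, 140.29], [-89.18, 269.18], [5.43, 117.66], [-154.24, 154.24]. Speed limits (degrees/s): [147.25, 147.25, 180, 180, 180, 180, 180].

INTERFACE

Orientations are given as [roll, pitch, yaw] about the fixed x, y, z axes, in that order (R = Rz(yaw) Ry(pitch) Rx(roll)).
In Python, from cell import telemetry, cams, env gives the robot as it stands.
- The arm moves only by the tool arm_command, never from a script. Its argument "series" is text: rows parted by semicolons, each of 5 numbers parted by spaces: the shift along the tool's x, y, z in mm, then the turn about the tool's z in rad, then the closure in counts, from 0 (fully open) to 255 (shut). A call has 1 to 20 rows; each row shifts and turns the commanded pose from where the row before left it, along the tool's axes as they then stand; what a row does not reach is not made up. A row lasts 1/12 s, in which the tool goes at most 41.7 mm and 7.16 degrees, less where a joint would pass 70% of its speed; a pose out of reach is approached as far as the arm can. A call is refused whole if a number of a shift passes 41.7 or a number of a turn 0.125, either way. A call with a gripper value outside its range is refused whole. The fingers move at their own pace and stop on an object; "squeeze" is the grip in N (left out, the last holds). Time passes only in rows, so rows that do not move let the fingers close. It gives the time, the measured TCP pose, the force, the opening and the grip force at its end, in the units of the state.
- telemetry.get_obs(): the state, without advancing time (a new reading comes with each control period).
- cams.read_camera(name): name is "scene" or "top" or "wrist"; returns the picture (400x640x3 uint8, blue, green, red); there is no depth.
- cams.calibration(name): a dict with "K" (3x3 intrinsics, pixels), "origin" and "rotation" of the camera in the world; the wrist camera has in their place "hand_eye" (4x4, takes a point from camera to tool coordinates, whose origin is the TCP and whose axes are the flange's). Camera axes: x right, y down, z forward; pixel columns grow to the right and rows downward; lengths in m; the calibration is good to about 2 mm. A picture is of the moment at which its call begins: read the wrist's pose just before it. calibration takes no time and is no camera call.
- env.sign_off(): hands the job in; it is judged then, once.
The state is a dict: "time_s": time; "qpos": joint angles; "joint_velocities": joint speeds; "effort": joint torques, N m; "tool_pos": TCP position; "tool_rot": TCP orientation; "force": force on the tool from outside, world axes, zero at the start; "wrist_torque": the same for the moment, N m; "grip_width": finger opening in m; "grasp_force": force on a finger pad.
Only numpy, scipy, OpenCV 4.12 (cv2) and the standard library are available. Lean on these libraries where they do the work, as an engineer would, in place of code of your own. Each camera call takes 0.05 s, during which the arm holds its last target. There are 200 camera calls.

TASK

Put every slide case that lies on the bench away on the covered slide stand: swing the latch free, open the cover well back, and lay all the cases side by side on the slope, each lengthwise up and down it, flat, with its short end resting against the bottom lip. Then close the cover fully and swing the latch back over it. Leave the other things on the bench where they are.

Things in the scene. Friction and masses are not known exactly. Their poses are not given: they have to be found in the camera images.
- stand: Grey sheet-metal slide stand fixed to the bench; its place and yaw vary. Base 165 (x) by 292 mm (y). Origin on the bench under it (base x = -100 to 65 mm); x points away from the robot to its high back edge, y left, z up. Two cheeks, 4 mm thick, at y = -148 and +148 mm, x = 28 to 51 mm, 133 mm high, carry the cover's hinge.
- rest: The stand's smooth aluminium slope, low friction (cases slide down it), 276 mm wide, 106 mm long, rising at 30 degrees away from the robot. Origin on the surface at the middle of its bottom edge, at the inner face of the lip, x = -45, z = 52 mm of the stand's frame. x points up the slope, y along the lip, z square out of the surface.
- lip (a point): Middle of the bottom lip's inner face, at the slope's surface (same point as the origin of rest). The lip is a bar along the whole bottom edge, 6 mm thick, standing 12 mm out of the surface; low walls, 20 mm high, close the slope at both ends, 138 mm to either side. A seated case has its origin 41 mm up the slope from here, anywhere between the end walls.
- eyepieces (a point): Lowest front point of the microscope's two eyepieces, a fixed, solid obstacle that overhangs the bench here: they reach 60 mm back, 55 mm to either side and upward. The microscope's body stands 140 mm and more behind this point, from 135 mm left to 135 mm right of it. Pass the arm in front of it.
- cover (a joint): Angle of the clear dust cover, rad: 0 closed (parallel to the slope, 24 mm above it), grows as its front edge rises and goes back; upright at 2.09, stop at 2.3. Plate 118 mm long, 276 wide, 4 thick, aluminium strip at the front edge, 20 mm side skirts. Stiff hinge (0.16 N m): stays where left; 2 N at the handle moves it. Under the latch it opens 0.05 at most.
- cover_hinge (a point): Middle of the cover's hinge line, which runs along the stand's y; at x = 35.5, z = 128.5 mm of the stand's frame.
- cover_grip (a point): Centre of the cover's handle, a black barrel 14 mm thick, 28 mm long, axis along the stand's y, on a 10 mm wide stem in the cover's plane at the middle of its front edge; 152 mm from the hinge line, 34 mm beyond the plate's edge, 52 mm above the bench when closed. It can be pinched by its two flat ends from above and turns in the grip as the cover swings.
- latch (a joint): Angle of the latch arm, rad: 0 = latched (arm along the stand's -y from its pivot, lying over a steel ear on the cover's front edge), growing clockwise seen from above; at 1.57 the arm points to the robot (stand's -x) and is free of the cover; stop at 1.7. Light friction: it stays where it is left. With the cover fully closed the arm passes about 4 mm above the ear.
- latch_pivot (a point): Pivot of the latch arm, at arm height, on a post at x = -81, y = 110, z = 73.5 mm of the stand's frame.
- latch_peg (a point): Centre of the top of the latch's black upright peg, 12 mm in diameter, 34 mm tall above the arm, 55 mm from the pivot. Its top is 110 mm above the bench. It can be pinched from above and turns in the grip.
- slide_a: Slide case, a flat black box with a white label on top, 32 mm (x) by 82 mm (y, its length) by 9 mm (z), 30 g; all are alike. Two to four are there. Origin at the centre of its underside. Lies flat on the bench at first. May lie either face up on the slope.
- slide_b: Slide case, a flat black box with a white label on top, 32 mm (x) by 82 mm (y, its length) by 9 mm (z), 30 g; all are alike. Two to four are there. Origin at the centre of its underside. Lies flat on the bench at first. May lie either face up on the slope.
- slide_c: Slide case, a flat black box with a white label on top, 32 mm (x) by 82 mm (y, its length) by 9 mm (z), 30 g; all are alike. Two to four are there. Origin at the centre of its underside. Lies flat on the bench at first. May lie either face up on the slope.
- slide_d: Slide case, a flat black box with a white label on top, 32 mm (x) by 82 mm (y, its length) by 9 mm (z), 30 g; all are alike. Two to four are there. Origin at the centre of its underside. Lies flat on the bench at first. May lie either face up on the slope.
- mount_a: Round specimen mount, 30 mm across, 16 mm high. Bystander: leave it where it is. Origin at the centre of its underside.
- mount_b: Round specimen mount, 30 mm across, 19 mm high. Bystander: leave it where it is. Origin at the centre of its underside.
- mount_c: Round specimen mount, 30 mm across, 15 mm high. Bystander: leave it where it is. Origin at the centre of its underside.
- spare_eyepiece: Black eyepiece, 34 mm across, 51 mm high. Bystander: leave it where it is. Origin at the centre of its underside.
- objective_can: Black can with grey ribbed top, 37 mm across, 54 mm high. Bystander: leave it where it is. Origin at the centre of its underside.
- oil: Small brown bottle with a white cap, 27 mm across, 60 mm high. Bystander: leave it where it is. Origin at the centre of its underside.
- pen: Marker pen lying down, 105 mm long, 18 mm thick. Bystander: leave it where it is. Origin at the centre of its underside.
- dish: Clear covered dish, 64 mm across, 14 mm high. Bystander: leave it where it is. Origin at the centre of its underside.
Mind the look-alikes: they are no part of the job. Leave any orange look-alike of the slide_b alone.

How it is judged:
By the outcome, as a careful person would: the job done as asked, in the order asked, and still so for the second after the job is handed in, with the robot touching nothing.
Of slide_a, slide_b, slide_c, slide_d only 2 to 4 are there at a start; the rules pass over those that are not, and their reading is None.
At some moment in a run one of slide_a, slide_b, slide_c, slide_d may be knocked a few centimetres aside while the robot is not near it.
Once in a run the grip may slacken for a moment while it holds something.
It also fails if it takes over 210 s, if anything falls off the work surface, if the arm or the gripper's body presses on something with over 40 N, if the wrist force passes 120 N, or if a joint passes its speed limit or range.

## Working session

There is one attempt and no reset: what is moved stays moved. The work goes in short steps, Python scripts to look and compute and a tool call to move; the robot and the scene stay as the last step left them, time stands still between calls to the robot, and variables do not carry over. Pictures are saved under pics/ and viewed, at most 14 in all, crops included, and the job is handed in when it is done.

Besides the shell and the picture viewer there is one more tool, called after "Request:" in YAML: its name, and indented under it one key for each argument. arm_command: Moves the arm, as the interface text tells. Its arguments: {"type":"object","properties":{"series":{"type":"string"},"squeeze":{"type":"number"}},"required":["series"]}

```bash
mkdir -p pics; ls
cat > h.py <<'E'
import numpy as np, cv2
from scipy.spatial.transform import Rotation as R
from cell import telemetry, cams, env
def pose():
    o=telemetry.get_obs(); return np.array(o["tool_pos"]),R.from_euler('xyz',o["tool_rot"],degrees=True).as_matrix(),o
def cam(name):
    c=cams.calibration(name); K=np.array(c["K"])
    if name=="wrist":
        p,r,_=pose(); H=np.array(c["hand_eye"]); return K,r@H[:3,3]+p,r@H[:3,:3]
    return K,np.array(c["origin"]),np.array(c["rotation"])
def snap(name,f=None):
    c=cam(name); im=np.array(cams.read_camera(name))
    if f: cv2.imwrite("pics/"+f,im)
    return im,c
def ray(c,uv):
    d=c[2]@np.linalg.inv(c[0])@np.array([uv[0],uv[1],1.]); return c[1],d/np.linalg.norm(d)
def onz(c,uv,z):
    o,d=ray(c,uv); return o+d*(z-o[2])/d[2]
def tri(c1,uv1,c2,uv2):
    A=[];b=[]
    for c,uv in((c1,uv1),(c2,uv2)):
        o,d=ray(c,uv); P=np.eye(3)-np.outer(d,d); A.append(P); b.append(P@o)
    x=np.linalg.lstsq(np.vstack(A),np.hstack(b),rcond=None)[0]
    return x,[np.linalg.norm(A[i]@x-b[i]) for i in(0,1)]
def proj(c,X):
    v=c[0]@c[2].T@(np.array(X)-c[1]); return v[:2]/v[2]
E
python3 - <<'E'
from h import *
for n in("scene","top","wrist"):
    im,c=snap(n,n+"1.png"); print(n,c[0].round(1).tolist(),c[1].round(3),c[2].round(3).tolist())
print(pose()[2])
E
```

```text
pics
scene [[453.2, 0.0, 317.9], [0.0, 453.2, 198.4], [0.0, 0.0, 1.0]] [-0.233  0.664  1.123] [-131.991, -1.188, -130.313]
top [[466.9, 0.0, 315.5], [0.0, 466.9, 200.5], [0.0, 0.0, 1.0]] [ 0.36  -0.043  1.824] [-173.393, -0.09, -89.183]
wrist [[353.8, 0.0, 323.3], [0.0, 353.8, 199.3], [0.0, 0.0, 1.0]] [ 0.284 -0.589  0.385] [[0.322, -0.908, -0.268], [-0.947, -0.309, -0.091], [-0.001, 0.283, -0.959]]
{'time_s': 0.15, 'qpos': array([71.96981703, 18.43101744, -4.01695947, 83.15941032,  1.29685124,
       78.54158083, -3.25949105]), 'joint_velocities': array([ 0.08603709, -0.0092496 ,  0.11272505, -0.16774739, -0.09068357,
        0.05603331, -0.07498093]), 'effort': array([-9.62446793e-04, -4.91795433e+01, -4.05258145e-01, -3.12876427e+01,
       -6.39997213e-02,  4.04877600e-02,  1.12814830e-04]), 'tool_pos': array([ 0.20970156, -0.61479182,  0.2216886 ]), 'tool_rot': array([-1.79913320e+02,  6.46999847e-03,  1.88418271e+01]), 'force': array([ 0.20968436,  0.60863466, -0.2779873 ]), 'wrist_torque': array([-0.03198933, -0.02712703, -0.01786149]), 'grasp_force': 0.0, 'grip_width': 0.08726321508852716}
```

```bash
sed -i 's/np.array(c\["rotation"\])$/R.from_euler("xyz",c["rotation"],degrees=True).as_matrix()/' h.py; python3 -c "
from cell import cams
print(cams.calibration('wrist'))"
```

```text
{'K': array([[353.79781842,   0.        , 323.33269787],
       [  0.        , 353.79781842, 199.2582771 ],
       [  0.        ,   0.        ,   1.        ]]), 'hand_eye': array([[-1.10169024e-03, -9.59187196e-01, -2.82769711e-01,
         7.85893906e-02],
       [ 9.99998682e-01, -1.39404041e-03,  8.32680870e-04,
        -8.24808045e-04],
       [-1.19288923e-03, -2.82768420e-01,  9.59187467e-01,
        -1.63152593e-01],
       [ 0.00000000e+00,  0.00000000e+00,  0.00000000e+00,
         1.00000000e+00]])}
```

View pics/scene1.png

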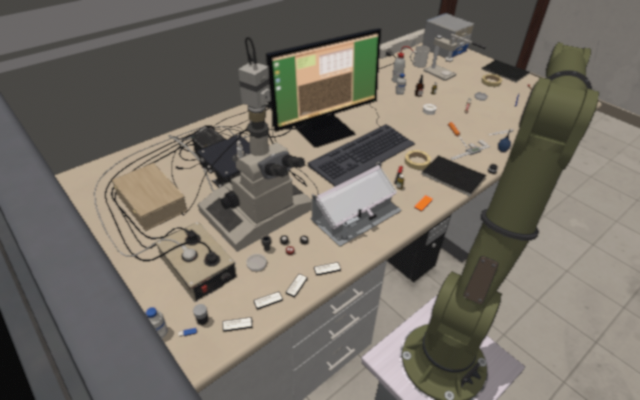

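View pics/top1.png

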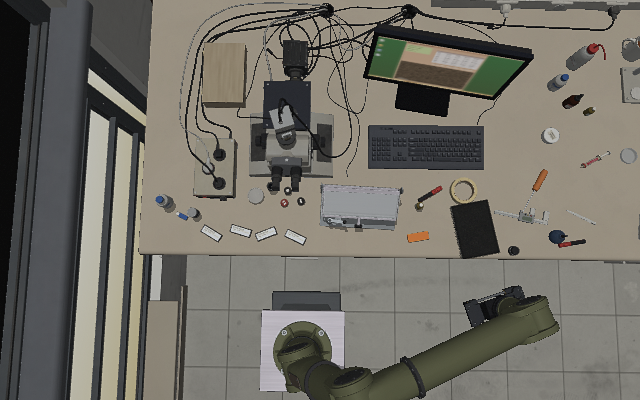

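```bash
cat > sl.py <<'E'
from h import *
def labels(im,c,z,amin,amax):
    hsv=cv2.cvtColor(im,cv2.COLOR_BGR2HSV)
    m=((hsv[...,2]>200)&(hsv[...,1]<40)).astype(np.uint8)
    out=[]
    for k in cv2.findContours(m,cv2.RETR_EXTERNAL,cv2.CHAIN_APPROX_NONE)[0]:
        a=cv2.contourArea(k)
        if not amin<a<amax: continue
        w=np.array([onz(c,p,z)[:2] for p in k[:,0].astype(float)])*1000
        r=cv2.minAreaRect(w.astype(np.float32)); (cx,cy),(a1,a2),t=r
        if a1<a2: t+=90
        out.append((cx,cy,max(a1,a2),min(a1,a2),t%180,k[:,0].mean(0)))
    return out
E
python3 - <<'E'
from sl import *
for n in("top","scene"):
    im=cv2.imread(f"pics/{n}1.png"); c=cam(n)
    for l in labels(im,c,.009,40,1500):
        if 300<l[0]<700 and -300<l[1]<600: print(n,*[np.round(v,1) for v in l])
    h=cv2.cvtColor(im,cv2.COLOR_BGR2HSV)
crop=[cv2.resize(cv2.imread("pics/top1.png")[165:255,185:435],(800,288),interpolation=2),cv2.resize(cv2.imread("pics/scene1.png")[155:245,295:420],(416,300),interpolation=2)]
crop[1]=cv2.copyMakeBorder(crop[1],0,0,0,384,cv2.BORDER_CONSTANT)
cv2.imwrite("pics/crop.png",np.vstack(crop))
E
```

```text
scene 440.0 360.4 72.0 23.9 60.5 [236.9 323.3]
scene 451.1 246.2 72.8 23.9 74.6 [268.  299.2]
scene 441.4 147.1 71.8 23.5 112.8 [296.6 284. ]
scene 428.7 34.0 72.7 23.8 68.3 [327.2 267.8]
scene 677.8 -266.7 212.9 24.0 87.3 [342.5 189.2]
```

View pics/crop.png

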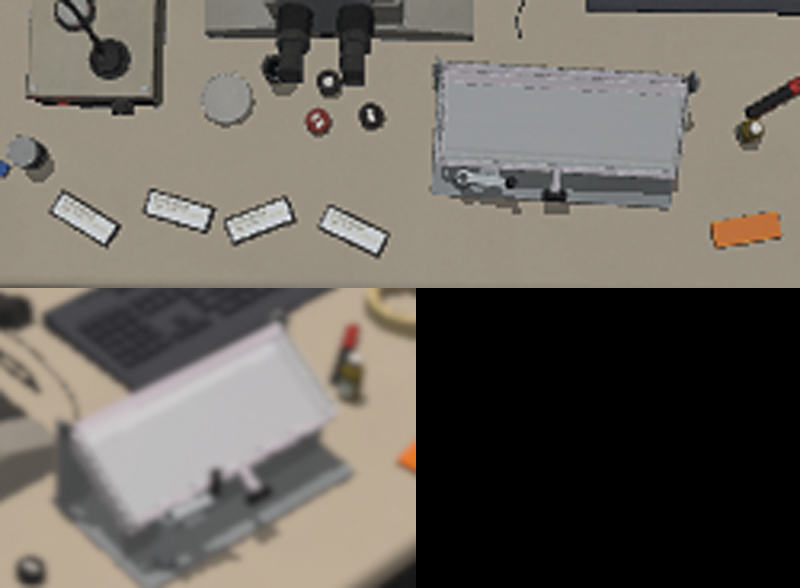

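Run:
```python
from h import *
t=cam("top");s=cam("scene")
for n,a,b in(("handle",(358.1,225.3),(372.2,216.2)),("peg",(344.7,221.9),(359.9,210.5)),("cheekL",(321.7,185),(315,196)),("cheekR",(401.3,190.5),(379.5,166))):
    x,e=tri(t,a,s,b); print(n,(x*1000).round(1),np.round(e,4))
for n,a,z in(("handle",(358.1,225.3),.055),("peg",(344.7,221.9),.11),("bFL",(320,226),0.0),("bFR",(394,230),0.0)): print(n,(onz(t,a,z)*1000).round(1))
im=cv2.imread("pics/top1.png")
hsv=cv2.cvtColor(im,cv2.COLOR_BGR2HSV); print(hsv[233,205:218],)
```

```text
handle [ 472.8 -205.4   54.9] [0.0002 0.0002]
peg [ 481.7 -150.8  107.5] [0.0008 0.0008]
cheekL [612.8 -65.8 128.2] [0.0017 0.0017]
cheekR [ 598.3 -359.2  118.9] [0.0012 0.0012]
handle [ 472.7 -205.5   55. ]
peg [ 481.  -151.1  110. ]
bFL [471.3 -61.7   0. ]
bFR [ 459.8 -350.8    0. ]
[[ 54   8 164]
 [105  10 211]
 [105  10 207]
 [107   9 204]
 [107   9 203]
 [ 30  12 186]
 [ 30   9 196]
 [ 30   9 190]
 [ 30   9 171]
 [ 26   9 190]
 [107   9 207]
 [ 96   6 206]
 [ 26  10 198]]
```

```bash
cat >> h.py <<'E'
def plan(wps,start=None,cl=0,v=30.,step=0.1):
    """wps: list of (x,y,z mm,yaw deg[,closure[,v]]); prints tool-axis rows"""
    if start is None:
        p,r,o=pose(); start=(*(p*1000),np.degrees(np.arctan2(r[1,0],r[0,0])))
    cur=np.array(start[:3],float); yaw=start[3]; rows=[]
    for w in wps:
        w=list(w); c=w[4] if len(w)>4 else cl; vv=w[5] if len(w)>5 else v
        d=np.array(w[:3])-cur; dy=w[3]-yaw
        n=max(1,int(np.ceil(max(np.linalg.norm(d)/vv,abs(dy)/6.9))))
        p0=cur.copy(); y0=yaw
        for i in range(n):
            t=p0+d*(i+1)/n-cur; a=np.radians(yaw)
            sx=round((np.cos(a)*t[0]+np.sin(a)*t[1])/step)*step; sy=round((np.sin(a)*t[0]-np.cos(a)*t[1])/step)*step; sz=round(-t[2]/step)*step
            tn=round(-np.radians(y0+dy*(i+1)/n-yaw),3)
            cur=cur+[np.cos(a)*sx+np.sin(a)*sy,np.sin(a)*sx-np.cos(a)*sy,-sz]; yaw-=np.degrees(tn)
            rows.append(f"{sx:g} {sy:g} {sz:g} {tn:g} {c:g}".replace("-0 ","0 ") if 0 else "%g %g %g %g %g"%(round(sx,1)+0,round(sy,1)+0,round(sz,1)+0,tn+0,c))
    for i in range(0,len(rows),20): print("; ".join(rows[i:i+20]),"\n")
    return cur,yaw
E
python3 - <<'E'
from h import *
plan([(500,-210,250,177.4)],step=1)
E
```

```text
18 -13 -1 -0.12 0; 19 -10 -1 -0.121 0; 20 -8 -2 -0.12 0; 21 -6 -1 -0.12 0; 21 -3 -1 -0.121 0; 22 0 -1 -0.12 0; 21 2 -2 -0.12 0; 21 5 -1 -0.121 0; 21 7 -1 -0.12 0; 19 10 -1 -0.12 0; 18 12 -2 -0.121 0; 17 14 -1 -0.12 0; 14 16 -1 -0.12 0; 13 17 -1 -0.12 0; 11 19 -1 -0.121 0; 8 20 -2 -0.12 0; 5 21 -1 -0.12 0; 4 22 -1 -0.121 0; 0 21 -1 -0.12 0; -2 22 -2 -0.12 0 

-5 21 -1 -0.121 0; -7 20 -1 -0.12 0; -9 20 -1 -0.12 0
```

Request:
arm_command:
  series: "18 -13 -1 -0.12 0; 19 -10 -1 -0.12 0; 20 -8 -2 -0.12 0; 21 -6 -1 -0.12 0; 21 -3 -1 -0.12 0; 22 0 -1 -0.12 0; 21 2 -2 -0.12 0; 21 5 -1 -0.12 0; 21 7 -1 -0.12 0; 19 10 -1 -0.12 0; 18 12 -2 -0.12 0; 17 14 -1 -0.12 0; 14 16 -1 -0.12 0; 13 17 -1 -0.12 0; 11 19 -1 -0.12 0; 8 20 -2 -0.12 0; 5 21 -1 -0.12 0; 4 22 -1 -0.12 0; 0 21 -1 -0.12 0; -2 22 -2 -0.12 0"
  squeeze: 15

```text
time_s: 1.82
tool_pos: [0.4636, -0.263, 0.2472]
tool_rot: [-180.0, -0.0, 156.7]
force: [-0.5, -0.1, -0.3]
grip_width: 0.0869
grasp_force: 0.0
```

Request:
arm_command:
  series: "-5 21 -1 -0.12 0; -7 20 -1 -0.12 0; -9 20 -1 -0.12 0; 0 0 0 0 0; 0 0 0 0 0; 0 0 0 0 0"

```text
time_s: 2.32
tool_pos: [0.5007, -0.212, 0.2502]
tool_rot: [-180.0, -0.0, 176.9]
force: [-1.3, -0.3, 0.4]
grip_width: 0.087
grasp_force: 0.0
```

Run:
```python
from h import *
im,c=snap("wrist","w2.png"); np.savez("w2.npz",K=c[0],o=c[1],r=c[2]); print(pose()[2])
```

```text
{'time_s': 2.3667, 'qpos': array([ 52.92272416,   6.96639291, -35.39499426,  94.91633211,
         4.14164703,  79.46327905, 103.78780811]), 'joint_velocities': array([ 0.43048036, -0.12823449,  0.31798487, -0.04437928, -0.15663709,
       -0.06088289,  0.20600867]), 'effort': array([-6.51644859e-01, -3.30143452e+01, -2.71588057e+00, -3.13253009e+01,
       -7.64126075e-03,  5.98103204e-02, -2.97735525e-03]), 'tool_pos': array([ 0.50050561, -0.2125104 ,  0.25022029]), 'tool_rot': array([-1.79968329e+02, -5.03522546e-02,  1.76821382e+02]), 'force': array([-0.06593162, -0.25398766, -0.13171857]), 'wrist_torque': array([ 0.04222582, -0.1053381 , -0.00038   ]), 'grasp_force': 0.0, 'grip_width': 0.087159005311908}
```

View pics/w2.png

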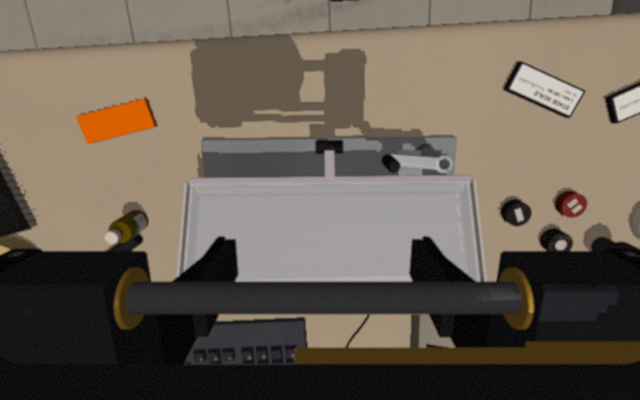

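Run:
```python
from h import *
f=np.load("w2.npz"); c=(f["K"],f["o"],f["r"]); t=cam("top")
for n,a,z in(("handle",(329,147),.059),("peg",(388.5,162),.11),("pivot",(445,163.5),.077),("bFL",(203,139),.004),("bFR",(455,136.5),.004),("coverL",(184,181),.0715),("coverR",(473,179),.0715)): print(n,(onz(c,a,z)*1000).round(1))
print(tri(c,(329,147),t,(358.1,225.3)),tri(c,(388.5,162),t,(344.7,221.9)))
im=cv2.imread("pics/w2.png")
cv2.imwrite("pics/w2c.png",cv2.resize(im[115:215,170:490],(800,250),interpolation=2))
```

```text
handle [ 474.1 -204.3   59. ]
peg [ 482.6 -153.8  110. ]
pivot [493.6 -93.7  77. ]
bFL [ 464.7 -348.1    4. ]
bFR [478.  -59.1   4. ]
coverL [ 498.  -349.9   71.5]
coverR [511.9 -63.6  71.5]
(array([ 0.47185225, -0.20415929,  0.07243921]), [np.float64(0.0003837803695039093), np.float64(0.0003837803695040081)]) (array([ 0.48257369, -0.15215676,  0.10406646]), [np.float64(0.0013472586083239629), np.float64(0.0013472586083240466)])
```

View pics/w2c.png

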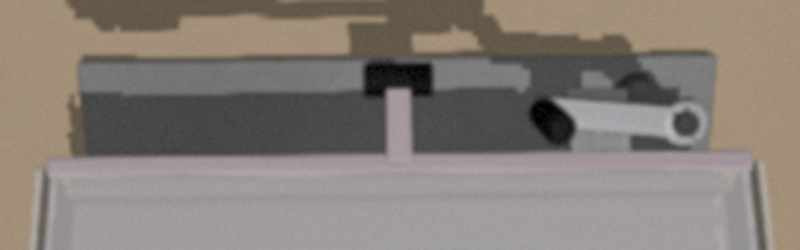

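Run:
```python
from h import *
f=np.load("w2.npz"); c=(f["K"],f["o"],f["r"])
yaw=np.radians(-2.7); M=np.array([[np.cos(yaw),-np.sin(yaw)],[np.sin(yaw),np.cos(yaw)]])
for n,a,z,l in(("handle",(329.4,146.6),.052,(-96.1,0)),("peg",(394,165.8),.11,(-81,55)),("pivot",(444.4,163.8),.077,(-81,110)),("bFL",(203,139),.004,(-100,-146)),("bFR",(455,136.5),.004,(-100,146))):
    w=onz(c,a,z)*1000; print(n,w.round(1),"origin",(w[:2]-M@l).round(1))
```

```text
handle [ 474.7 -203.8   52. ] origin [ 570.7 -208.4]
peg [ 486.2 -149.   110. ] origin [ 564.6 -207.8]
pivot [493.8 -94.3  77. ] origin [ 569.5 -208. ]
bFL [ 464.7 -348.1    4. ] origin [ 571.5 -207. ]
bFR [478.  -59.1   4. ] origin [ 571.  -209.7]
```

```bash
cat >> h.py <<'E'
SY=-2.7; SO=np.array([570.5,-208.3])
def S(x,y):
    a=np.radians(SY); return SO+np.array([np.cos(a)*x-np.sin(a)*y,np.sin(a)*x+np.cos(a)*y])
E
python3 - <<'E'
from h import *
s=plan([(486,-150,140,176.9,120),(486,-150,84,176.9,120,15)],step=1)
pv=S(-81,110); th=np.radians(np.arange(15,94,13)); 
w=[(pv[0]+55*np.cos(np.radians(-90+SY)-t),pv[1]+55*np.sin(np.radians(-90+SY)-t),84,176.9,255,8) for t in np.r_[th,1.62]]
print(pv,w[0]); plan(w,start=(486,-150,84,176.9),step=.5)
E
```

```text
4 12 22 0 120; 3 13 22 -0.001 120; 4 12 22 0 120; 3 12 22 0 120; 4 13 22 0 120; 0 0 14 0 120; 0 0 14 0 120; 0 0 14 0 120; 0 0 14 0 120 

[494.77162971 -94.60649125] (np.float64(478.0498113552391), np.float64(-147.00287271564952), 84, 176.9, 255, 8)
4 1.5 0 0 255; 4 1 0 0 255; 6 2.5 0 0 255; 5.5 2 0 0 255; 5.5 3.5 0 0 255; 5 3.5 0 0 255; 4.5 4.5 0 0 255; 4 4.5 0 0 255; 3 5.5 0 0 255; 3 5.5 0 0 255; 2 6 0 0 255; 2 6 0 0 255; 0.5 6 0 0 255; 0 6.5 0 0 255; 0 -0.5 0 0 255
```

Request:
arm_command:
  series: "4 12 22 0 120; 3 13 22 0 120; 4 12 22 0 120; 3 12 22 0 120; 4 13 22 0 120; 0 0 14 0 120; 0 0 14 0 120; 0 0 14 0 120; 0 0 14 0 120; 0 0 0 0 120; 0 0 0 0 255; 0 0 0 0 255; 0 0 0 0 255; 0 0 0 0 255; 0 0 0 0 255; 0 0 0 0 255"
  squeeze: 12

```text
time_s: 3.7
tool_pos: [0.4868, -0.149, 0.0851]
tool_rot: [-179.9, 0.0, 177.0]
force: [-1.1, -8.7, 2.8]
grip_width: 0.0144
grasp_force: 5.7
```

Request:
arm_command:
  series: "0 0 0 0 255; 0 0 0 0 255; 0 0 0 0 255"

```text
time_s: 3.95
tool_pos: [0.4867, -0.1502, 0.085]
tool_rot: [-179.9, 0.1, 176.9]
force: [-0.3, -5.6, 3.2]
grip_width: 0.0113
grasp_force: 12.0
```

Run:
```python
from h import *
im,c=snap("wrist","w3.png")
cv2.imwrite("pics/w3c.png",im[100:380,150:600])
```

```text
(no output)
```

View pics/w3c.png

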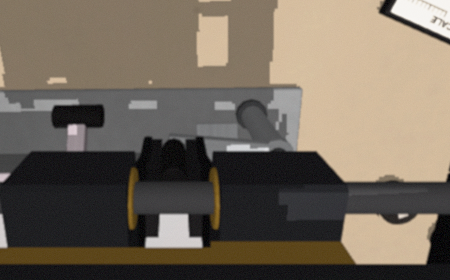

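Request:
arm_command:
  series: "4 1.5 0 0 255; 4 1 0 0 255; 6 2.5 0 0 255; 5.5 2 0 0 255; 5.5 3.5 0 0 255; 5 3.5 0 0 255; 4.5 4.5 0 0 255; 4 4.5 0 0 255; 3 5.5 0 0 255; 3 5.5 0 0 255; 2 6 0 0 255; 2 6 0 0 255; 0.5 6 0 0 255; 0 6.5 0 0 255; 0 0 0 0 255; 0 0 0 0 255; 0 0 0 0 255"

```text
time_s: 5.42
tool_pos: [0.4396, -0.0866, 0.0842]
tool_rot: [179.9, -0.2, 177.0]
force: [-6.4, 0.5, 4.1]
grip_width: 0.0112
grasp_force: 12.0
```

Run:
```python
from h import *
plan([(439.6,-86.6,140,177,80,20),(474.5,-204,140,177.3,80,25),(474.5,-204,36,177.3,80,22)],step=1)
```

```text
0 0 -19 0 80; 0 0 -18 0 80; 0 0 -19 0 80; -8 -23 0 -0.001 80; -8 -23 0 -0.001 80; -9 -23 0 -0.001 80; -8 -23 0 -0.001 80; -8 -23 0 -0.001 80; 0 0 21 0 80; 0 0 21 0 80; 0 0 20 0 80; 0 0 21 0 80; 0 0 21 0 80
```

Request:
arm_command:
  series: "0 0 0 0 80; 0 0 0 0 80; 0 0 0 0 80; 0 0 -19 0 80; 0 0 -18 0 80; 0 0 -19 0 80; -8 -23 0 0 80; -8 -23 0 0 80; -9 -23 0 0 80; -8 -23 0 0 80; -8 -23 0 0 80; 0 0 0 0 80; 0 0 0 0 80"

```text
time_s: 6.5
tool_pos: [0.476, -0.2054, 0.1403]
tool_rot: [179.9, 0.0, 176.8]
force: [-0.2, -0.1, -0.1]
grip_width: 0.0598
grasp_force: 0.0
```

Run:
```python
from h import *
im,c=snap("wrist","w4.png")
cv2.imwrite("pics/w4c.png",im[60:380,150:600]); np.savez("w4.npz",K=c[0],o=c[1],r=c[2]); print(pose()[0])
```

```text
[ 0.47592306 -0.20400207  0.14030286]
```

View pics/w4c.png

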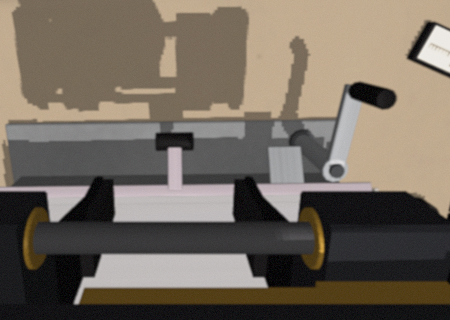

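Run:
```python
from h import *
f=np.load("w4.npz"); c=(f["K"],f["o"],f["r"])
h=onz(c,(324,201),.052)*1000; print(h)
H=S(35.5,0); a=np.radians(SY); print(S(-96.1,0))
e=h[:2]-S(-96.1,0)
w=[]
for ph in np.radians(np.arange(10,131,10)):
    d=152*np.cos(np.radians(210)-ph); q=H+d*np.array([np.cos(a),np.sin(a)])
    w.append((q[0],q[1],128.5+152*np.sin(np.radians(210)-ph)-16,177,255,14))
s=S(-96.1,0); print(w[-1]); plan(w,start=(s[0],s[1],36.5,177),step=.5)
```

```text
[ 474.6306943  -204.00565907   52.        ]
[ 474.50668302 -203.77307009]
(np.float64(632.3258123456683), np.float64(-211.21563129714946), np.float64(262.19077845785563), 177, 255, 14)
5.5 0 -12 0 255; 5.5 0 -12 0 255; 3.5 0 -13 0 255; 3.5 0 -12.5 0 255; 1 0 -13 0 255; 1.5 0 -13.5 0 255; -1 0 -13 0 255; -1.5 0 -13.5 0 255; -3.5 0 -12.5 0 255; -3.5 0 -13 0 255; -5.5 0 -12 0 255; -5.5 0 -12 0 255; -7.5 0 -11 0 255; -7.5 0 -10.5 0 255; -9.5 0 -9.5 0 255; -9.5 0 -9.5 0 255; -11 0 -7.5 0 255; -10.5 0.5 -7.5 0 255; -12 0 -5.5 0 255; -12 0 -6 0 255 

-13 0 -3.5 0 255; -12.5 0 -3 0 255; -13.5 0 -1 0 255; -13 0 -1.5 0 255; -13 0 1 0 255; -13.5 0.5 1.5 0 255
```

Request:
arm_command:
  series: "1 0 20 0 80; 0 0 21 0 80; 0 0 21 0 80; 0 0 21 0 80; 0 0 20 0 80; 0 0 0 0 80; 0 0 0 0 255; 0 0 0 0 255; 0 0 0 0 255; 0 0 0 0 255; 0 0 0 0 255; 0 0 0 0 255"
  squeeze: 18

```text
time_s: 7.55
tool_pos: [0.4751, -0.2049, 0.0383]
tool_rot: [-179.9, 0.1, 177.0]
force: [-0.5, -7.2, -0.0]
grip_width: 0.0276
grasp_force: 15.7
```

Gripped at 28 mm. Swing the cover open.

Request:
arm_command:
  series: "5.5 0 -12 0 255; 5.5 0 -12 0 255; 3.5 0 -13 0 255; 3.5 0 -12.5 0 255; 1 0 -13 0 255; 1.5 0 -13.5 0 255; -1 0 -13 0 255; -1.5 0 -13.5 0 255; -3.5 0 -12.5 0 255; -3.5 0 -13 0 255; -5.5 0 -12 0 255; -5.5 0 -12 0 255; -7.5 0 -11 0 255; -7.5 0 -10.5 0 255; -9.5 0 -9.5 0 255; -9.5 0 -9.5 0 255; -11 0 -7.5 0 255; -10.5 0.5 -7.5 0 255; -12 0 -5.5 0 255; -12 0 -6 0 255"

```text
time_s: 9.22
tool_pos: [0.553, -0.2084, 0.2573]
tool_rot: [-180.0, -0.2, 176.9]
force: [-0.4, -0.7, -3.3]
grip_width: 0.0276
grasp_force: 18.0
```

Request:
arm_command:
  series: "-13 0 -3.5 0 255; -12.5 0 -3 0 255; -13.5 0 -1 0 255; -13 0 -1.5 0 255; -13 0 1 0 255; -13 0 1.5 0 255; 0 0 0 0 255; 0 0 0 0 255"

```text
time_s: 9.88
tool_pos: [0.6336, -0.2119, 0.2648]
tool_rot: [180.0, 0.2, 177.0]
force: [2.1, -0.3, 4.7]
grip_width: 0.0277
grasp_force: 18.0
```

Run:
```python
from h import *
s=plan([(633,-212,297,177,60,16),(480,180,260,177.3,60,36)],step=1)
t=cam("top"); print([(onz(t,p,.2)*1000).round() for p in((275,188),(293,190))])
```

```text
0 0 -11 0 60; 0 0 -10 0 60; 1 0 -11 0 60; 14 32 3 0 60; 15 32 3 -0.001 60; 14 32 3 0 60; 15 32 3 -0.001 60; 14 32 3 0 60; 14 32 3 0 60; 15 32 3 -0.001 60; 14 32 4 0 60; 14 32 3 -0.001 60; 14 32 3 0 60; 15 32 3 -0.001 60; 14 32 3 0 60 

[array([590., 100., 200.]), array([584.,  37., 200.])]
```

Request:
arm_command:
  series: "0 0 0 0 60; 0 0 0 0 60; 0 0 0 0 60; 0 0 -11 0 60; 0 0 -10 0 60; 0 0 -11 0 60; 35 15 0 0 60; 35 15 0 0 60; 35 15 0 0 60; 35 15 0 0 60; 13 36 0 0 60; 0 36 0 0 60; 0 36 3 0 60; 0 36 4 0 60; 0 36 5 0 60; 0 36 5 0 60; 0 36 5 0 60; 0 36 5 0 60; 0 36 5 0 60; 0 36 5 0 60"

```text
time_s: 11.55
tool_pos: [0.5016, 0.2171, 0.2596]
tool_rot: [-180.0, 0.2, 176.9]
force: [1.5, -0.3, 0.0]
grip_width: 0.0666
grasp_force: 0.0
```

Run:
```python
from sl import *
print(pose()[0],pose()[2]["tool_rot"])
im,c=snap("wrist","w5.png")
for l in labels(im,c,.009,300,9000): print(*[np.round(v,1) for v in l])
t,ct=snap("top"); s,cs=snap("scene","s5.png"); cv2.imwrite("pics/t5.png",t)
for l in labels(s,cs,.009,40,1500):
    if 300<l[0]<600 and -100<l[1]<600: print("scene",*[np.round(v,1) for v in l])
cv2.imwrite("pics/c5.png",np.vstack([im[:300],cv2.resize(s[150:290,290:520],(640,300))])[:600])
```

```text
[0.50162054 0.21714606 0.25957714] [-1.79985822e+02  1.61035561e-01  1.76945663e+02]
431.6 38.6 69.3 24.1 64.9 [160.6 109.2]
442.1 366.4 70.8 23.9 59.8 [452.6 105.7]
scene 441.4 360.6 75.4 27.2 59.2 [236.7 323.1]
scene 456.8 254.4 60.3 24.8 82.4 [263.  299.3]
scene 430.8 33.1 76.6 27.1 64.8 [327.  267.4]
```

View pics/c5.png

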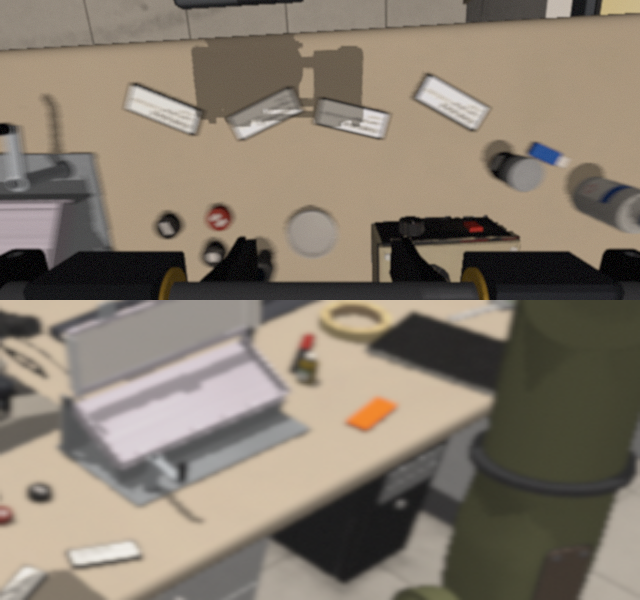

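```bash
cat >> sl.py <<'E'
def near(im,c,guess):
    """case under the wrist camera: adaptive white label nearest guess (mm)"""
    g=cv2.GaussianBlur(im,(3,3),0); hsv=cv2.cvtColor(g,cv2.COLOR_BGR2HSV)
    m=((hsv[...,2]>95)&(hsv[...,1]<45)).astype(np.uint8); m[250:]=0
    m=cv2.morphologyEx(m,cv2.MORPH_CLOSE,np.ones((5,5)))
    out=[]
    for k in cv2.findContours(m,cv2.RETR_EXTERNAL,cv2.CHAIN_APPROX_NONE)[0]:
        if cv2.contourArea(k)<600: continue
        w=np.array([onz(c,p,.009)[:2] for p in k[:,0].astype(float)])*1000
        (cx,cy),(a1,a2),t=cv2.minAreaRect(w.astype(np.float32))
        if a1<a2: t+=90
        out.append((np.hypot(cx-guess[0],cy-guess[1]),cx,cy,max(a1,a2),min(a1,a2),t%180))
    out.sort(); return np.round(out,1)
E
python3 - <<'E'
from sl import *
print(pose()[0],pose()[2]["tool_rot"])
plan([(430,36,200,66)],step=1)
for l in near(cv2.imread("pics/w5.png"),cam("wrist"),(430,36)): print(l)
E
```

```text
[0.50009313 0.21945592 0.25892596] [ 1.79878246e+02 -1.19768779e-02  1.77408246e+02]
4 -11 3 0.114 0; 2 -11 4 0.115 0; 1 -12 3 0.114 0; 0 -11 4 0.115 0; -2 -12 3 0.114 0; -3 -11 4 0.114 0; -4 -11 3 0.115 0; -5 -10 4 0.114 0; -7 -10 3 0.114 0; -7 -8 4 0.115 0; -9 -8 3 0.114 0; -9 -7 4 0.115 0; -10 -6 3 0.114 0; -11 -4 4 0.114 0; -11 -4 3 0.115 0; -11 -2 3 0.114 0; -12 0 4 0.114 0 

[  6.1 430.8  42.   83.   31.   64.9]
[120.8 441.5 156.3  82.1  29.9 111.8]
[132.  335.  127.7 500.8  46.9  90.4]
[153.  534.1 -76.  118.8  52.4 178.1]
[ 184.9  481.2 -141.7   70.9   60.2  126.1]
[220.3 450.4 255.3  82.5  30.7  74.3]
[ 222.1  561.8 -142.8  100.5   65.    87.3]
[226.6 584.4 201.9  61.5  52.2  87.3]
[332.5 438.6 368.4  83.2  31.3  60.1]
[445.6 519.9 472.5  64.7  50.9 143.6]
[581.3 576.7 598.5  57.9  40.7 167.2]
```

Request:
arm_command:
  series: "4 -11 3 0.114 0; 2 -11 4 0.114 0; 1 -12 3 0.114 0; 0 -11 4 0.114 0; -2 -12 3 0.114 0; -3 -11 4 0.114 0; -4 -11 3 0.114 0; -5 -10 4 0.114 0; -7 -10 3 0.114 0; -7 -8 4 0.114 0; -9 -8 3 0.114 0; -9 -7 4 0.114 0; -10 -6 3 0.114 0; -11 -4 4 0.114 0; -11 -4 3 0.114 0; -11 -2 3 0.114 0; -12 0 4 0.114 0; 0 0 0 0 0; 0 0 0 0 0; 0 0 0 0 0"

```text
time_s: 13.37
tool_pos: [0.4311, 0.0316, 0.1999]
tool_rot: [179.9, -0.0, 66.1]
force: [-0.2, 0.6, 0.8]
grip_width: 0.0868
grasp_force: 0.0
```

```bash
cat > pick.py <<'E'
import sys
from sl import *
g=[float(v) for v in sys.argv[1:3]]
im,c=snap("wrist","p%d.png"%int(g[1])); p,r,o=pose(); y=np.degrees(np.arctan2(r[1,0],r[0,0]))
L=near(im,c,g); print(np.round(p*1000,1),round(y,1),L[:2])
_,x,yy,a,b,t=L[0]
if abs(t-y)>90: t+=180 if y>t else -180
u=np.array([np.cos(np.radians(t)),np.sin(np.radians(t))])*25
plan([(x+u[0],yy+u[1],60,t,60,28),(x+u[0],yy+u[1],4,t,60,14)],step=.5)
E
python3 pick.py 430 36
```

```text
[431.1  32.  199.8] 66.1 [[ 1.900e+00  4.316e+02  3.480e+01  7.720e+01  3.020e+01  6.520e+01]
 [ 1.033e+02  3.373e+02 -9.700e+00  4.970e+01  3.520e+01  2.000e-01]]
4.5 0 23.5 0.003 60; 4.5 0 23 0.002 60; 5 0 23.5 0.003 60; 4.5 -0.5 23 0.002 60; 4.5 0 23.5 0.003 60; 4.5 0 23.5 0.002 60; 0 0 14 0 60; 0 0 14 0 60; 0 0 14 0 60; 0 0 14 0 60
```

Request:
arm_command:
  series: "4.5 0 23.5 0 60; 4.5 0 23 0 60; 5 0 23.5 0 60; 4.5 0 23 0 60; 4.5 0 23.5 0.01 60; 4.5 0 23.5 0 60; 0 0 14 0 60; 0 0 14 0 60; 0 0 14 0 60; 0 0 14 0 60; 0 0 0 0 60; 0 0 0 0 255; 0 0 0 0 255; 0 0 0 0 255; 0 0 0 0 255; 0 0 0 0 255; 0 0 0 0 255"
  squeeze: 12

```text
time_s: 14.83
tool_pos: [0.4421, 0.0565, 0.0034]
tool_rot: [180.0, 0.0, 65.4]
force: [0.0, 0.3, -0.3]
grip_width: 0.0347
grasp_force: 0.0
```

```bash
cat > place.py <<'E'
import sys
from h import *
o=float(sys.argv[1])   # stand y of the case
p,r,_=pose(); y=np.degrees(np.arctan2(r[1,0],r[0,0])); print(np.round(p*1000,1),round(y,1),_["grip_width"])
q=S(-28,o); v=S(-70,o)
cur=[(p[0]*1000,p[1]*1000,70,y,255,25),(p[0]*1000,p[1]*1000,140,y,255,30),(v[0],v[1],150,177.3,255,33),(q[0],q[1],135,177.3,255,25),(q[0],q[1],100,177.3,255,12),(q[0],q[1],73,177.3,255,5)]
plan(cur,step=.5)
E
python3 place.py 90
```

```text
[442.1  56.5   3.4] 65.4 0.034674040398171645
0 0 -22 0 255; 0 0 -22.5 0 255; 0 0 -22 0 255; 0 0 -23.5 0 255; 0 0 -23 0 255; 0 0 -23.5 0 255; -7.5 7.5 -0.5 -0.115 255; -8.5 6.5 -0.5 -0.115 255; -9.5 6 -1 -0.115 255; -9.5 4.5 -0.5 -0.115 255; -10 3 -0.5 -0.115 255; -10.5 2.5 -0.5 -0.115 255; -11 1 -0.5 -0.114 255; -10.5 -0.5 -0.5 -0.115 255; -11 -1.5 -1 -0.115 255; -10 -2.5 -0.5 -0.115 255; -10 -4 -0.5 -0.115 255; -10 -5 -0.5 -0.115 255; -8.5 -6 -0.5 -0.115 255; -8.5 -7 -1 -0.115 255 

-7 -8 -0.5 -0.115 255; -6.5 -8.5 -0.5 -0.115 255; -5 -9.5 -0.5 -0.115 255; -21 0 7.5 0 255; -21 0 7.5 0 255; 0 0 11.5 0 255; 0 0 12 0 255; 0 0 11.5 0 255; 0 0 4.5 0 255; 0 0 4.5 0 255; 0 0 4.5 0 255; 0 0 4.5 0 255; 0 0 4.5 0 255; 0 0 4.5 0 255
```

Request:
arm_command:
  series: "0 0 0 0 255; 0 0 0 0 255; 0 0 0 0 255; 0 0 -22 0 255; 0 0 -22.5 0 255; 0 0 -22 0 255; 0 0 -23.5 0 255; 0 0 -23 0 255; 0 0 -23.5 0 255"

```text
time_s: 15.58
tool_pos: [0.4414, 0.0568, 0.1403]
tool_rot: [-180.0, 0.0, 65.4]
force: [0.4, -0.5, -1.3]
grip_width: 0.0314
grasp_force: 12.0
```

Request:
arm_command:
  series: "-7.5 7.5 -0.5 -0.115 255; -8.5 6.5 -0.5 -0.115 255; -9.5 6 -1 -0.115 255; -9.5 4.5 -0.5 -0.115 255; -10 3 -0.5 -0.115 255; -10.5 2.5 -0.5 -0.115 255; -11 1 -0.5 -0.115 255; -10.5 -0.5 -0.5 -0.115 255; -11 -1.5 -1 -0.115 255; -10 -2.5 -0.5 -0.115 255; -10 -4 -0.5 -0.115 255; -10 -5 -0.5 -0.115 255; -8.5 -6 -0.5 -0.115 255; -8.5 -7 -1 -0.115 255; -7 -8 -0.5 -0.115 255; -6.5 -8.5 -0.5 -0.115 255; -5 -9.5 -0.5 -0.115 255"

```text
time_s: 17.0
tool_pos: [0.5045, -0.1153, 0.1492]
tool_rot: [180.0, -0.0, 177.7]
force: [0.2, 0.1, 0.4]
grip_width: 0.0318
grasp_force: 12.0
```

Run:
```python
from h import *
p,r,o=pose(); print(p,o["tool_rot"],o["grip_width"])
q=S(-28,90); print(q,S(-70,90))
```

```text
[ 0.50453189 -0.11526271  0.1491506 ] [ 1.79987052e+02 -2.94617046e-02  1.77705974e+02] 0.03180932728784818
[ 546.77066406 -117.08093063] [ 504.81728932 -115.1024597 ]
```

Request:
arm_command:
  series: "-21 0 7.5 0 255; -21 0 7.5 0 255; 0 0 11.5 0 255; 0 0 12 0 255; 0 0 11.5 0 255; 0 0 4.5 0 255; 0 0 4.5 0 255; 0 0 4.5 0 255; 0 0 4.5 0 255; 0 0 4.5 0 255; 0 0 4.5 0 255; 0 0 0 0 255; 0 0 0 0 255"

```text
time_s: 18.08
tool_pos: [0.5464, -0.1169, 0.0724]
tool_rot: [-180.0, -0.0, 177.4]
force: [0.0, 0.0, -0.5]
grip_width: 0.0317
grasp_force: 12.0
```

Run:
```python
from h import *
im,c=snap("wrist"); p,r,o=pose(); print(p,o["grip_width"],o["grasp_force"])
s,_=snap("scene","s6.png"); t,_=snap("top","t6.png")
cv2.imwrite("pics/c6.png",np.hstack([cv2.resize(im,(480,300)),cv2.resize(s[150:250,300:400],(300,300),interpolation=2)]))
```

```text
[ 0.54646486 -0.11688488  0.07249638] 0.031858652558332444 12.000012248754501
```

View pics/c6.png

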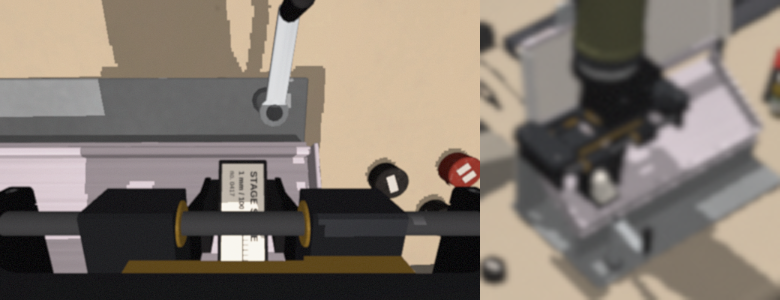

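Request:
arm_command:
  series: "0 0 0 0 130; 0 0 0 0 115; 0 0 0 0 115; 0 0 0 0 115; 0 0 -10 0 115; 0 0 -20 0 115; 0 0 -25 0 115; 10 0 -30 0 115; 40 0 -30 0 60; 30 0 0 0 60; 0 0 0 0 60; 0 0 0 0 60"

```text
time_s: 19.23
tool_pos: [0.4727, -0.1141, 0.1837]
tool_rot: [-179.8, 0.1, 177.3]
force: [-0.4, -1.0, 1.1]
grip_width: 0.064
grasp_force: 0.0
```

Run:
```python
from h import *
im,c=snap("wrist","w7.png"); p,r,o=pose(); print(p,o["tool_rot"],o["grip_width"])
np.savez("w7.npz",K=c[0],o=c[1],r=c[2])
plan([(480,S(0,90)[1]+60,190,150,0,33),(441.4,150,200,112.8,0,33)],step=.5)
```

```text
[ 0.47356231 -0.11386815  0.18334836] [-1.79886898e+02  9.01223532e-02  1.77339258e+02] 0.06479825340769636
-1 14 -1.5 0.119 0; 0.5 14 -2 0.12 0; 2.5 13.5 -1.5 0.119 0; 4 13.5 -1.5 0.119 0; 19.5 23 -1.5 0.093 0; 22 21 -1.5 0.093 0; 23.5 19 -1.5 0.092 0; 25 17 -1.5 0.093 0; 27 14 -1.5 0.093 0; 28 12 -1 0.093 0; 28.5 9 -1.5 0.092 0
```

View pics/w7.png

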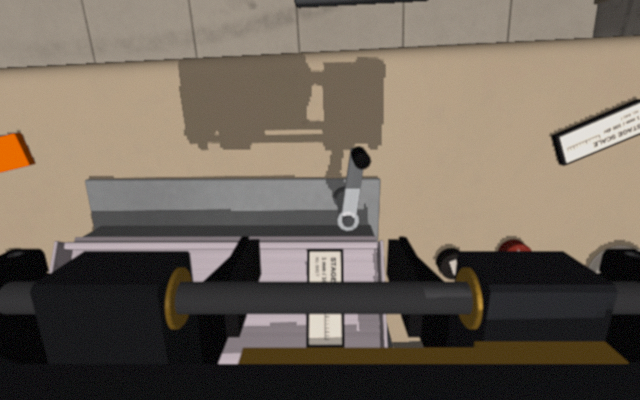

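Request:
arm_command:
  series: "-1 14 -1.5 0.12 0; 0.5 14 -2 0.12 0; 2.5 13.5 -1.5 0.12 0; 4 13.5 -1.5 0.12 0; 19.5 23 -1.5 0.093 0; 22 21 -1.5 0.093 0; 23.5 19 -1.5 0.093 0; 25 17 -1.5 0.093 0; 27 14 -1.5 0.093 0; 28 12 -1 0.093 0; 28.5 9 -1.5 0.093 0; 0 0 0 0 0; 0 0 0 0 0; 0 0 0 0 0"

```text
time_s: 20.45
tool_pos: [0.4422, 0.1504, 0.199]
tool_rot: [180.0, -0.1, 112.7]
force: [-0.6, 0.2, 0.3]
grip_width: 0.0871
grasp_force: 0.0
```

```bash
python3 pick.py 441 150
```

```text
[442.3 149.7 198.9] 112.6 [[  2.2 443.2 149.9  76.5  28.8 111.9]
 [ 98.9 453.2 248.2  78.2  29.6  73.9]]
4 0 23 0.002 60; 4.5 0.5 23.5 0.002 60; 4 0 23 0.002 60; 4 0.5 23 0.002 60; 4 0 23 0.002 60; 4.5 0 23.5 0.002 60; 0 0 14 0 60; 0 0 14 0 60; 0 0 14 0 60; 0 0 14 0 60
```

Request:
arm_command:
  series: "4 0 23 0 60; 4.5 0.5 23.5 0 60; 4 0 23 0 60; 4 0.5 23 0 60; 4 0 23 0 60; 4.5 0 23.5 0.01 60; 0 0 14 0 60; 0 0 14 0 60; 0 0 14 0 60; 0 0 14 0 60; 0 0 0 0 150; 0 0 0 0 255; 0 0 0 0 255; 0 0 0 0 255; 0 0 0 0 255; 0 0 0 0 255; 0 0 0 0 255; 0 0 0 0 255; 0 0 0 0 255"

```text
time_s: 22.08
tool_pos: [0.4334, 0.1737, 0.0045]
tool_rot: [180.0, 0.0, 112.0]
force: [-0.5, -1.2, 5.2]
grip_width: 0.0316
grasp_force: 12.0
```

```bash
python3 place.py 30
```

```text
[433.4 173.7   4.5] 112.0 0.03164169572608426
0 0 -22 0 255; 0 0 -21.5 0 255; 0 0 -22 0 255; 0 0 -23.5 0 255; 0 0 -23 0 255; 0 0 -23.5 0 255; -31.5 -6 -1 -0.104 255; -31 -9.5 -1 -0.103 255; -30 -12.5 -0.5 -0.104 255; -28.5 -15.5 -1 -0.103 255; -26.5 -18.5 -1 -0.104 255; -24.5 -21 -1 -0.104 255; -22 -23 -1 -0.103 255; -20 -26 -1 -0.104 255; -17 -27.5 -0.5 -0.104 255; -14 -29 -1 -0.103 255; -11 -30.5 -1 -0.104 255; -21 0 7.5 0 255; -21 0 7.5 0 255; 0 0 11.5 0 255 

0 0 12 0 255; 0 0 11.5 0 255; 0 0 4.5 0 255; 0 0 4.5 0 255; 0 0 4.5 0 255; 0 0 4.5 0 255; 0 0 4.5 0 255; 0 0 4.5 0 255
```

Request:
arm_command:
  series: "0 0 -22 0 255; 0 0 -22 0 255; 0 0 -22 0 255; 0 0 -23 0 255; 0 0 -23 0 255; 0 0 -23 0 255; -31.5 -6 -1 -0.104 255; -31 -9.5 -1 -0.103 255; -30 -12.5 -0.5 -0.104 255; -28.5 -15.5 -1 -0.103 255; -26.5 -18.5 -1 -0.104 255; -24.5 -21 -1 -0.104 255; -22 -23 -1 -0.103 255; -20 -26 -1 -0.104 255; -17 -27.5 -0.5 -0.104 255; -14 -29 -1 -0.103 255; -11 -30.5 -1 -0.104 255; 0 0 0 0 255; 0 0 0 0 255"

```text
time_s: 23.67
tool_pos: [0.4979, -0.1744, 0.1483]
tool_rot: [179.9, -0.0, 176.5]
force: [0.7, 1.0, -1.3]
grip_width: 0.0316
grasp_force: 12.0
```

Run:
```python
from h import *
p,r,o=pose(); print(p,o["tool_rot"],o["grip_width"]); print(S(-28,30),S(-70,30))
```

```text
[ 0.49785985 -0.17444268  0.14831097] [ 1.79918267e+02 -3.32036415e-02  1.76473199e+02] 0.03156266875868552
[ 543.94427702 -177.01432313] [ 501.99090227 -175.0358522 ]
```

Request:
arm_command:
  series: "-23 0 7 -0.014 255; -23 0 7.5 0 255; 0 0 11.5 0 255; 0 0 12 0 255; 0 0 11.5 0 255; 0 0 4.5 0 255; 0 0 4.5 0 255; 0 0 4.5 0 255; 0 0 4.5 0 255; 0 0 4.5 0 255; 0 0 4.5 0 255; 0 0 0 0 255"

```text
time_s: 24.67
tool_pos: [0.544, -0.1751, 0.0719]
tool_rot: [-180.0, -0.0, 177.5]
force: [-1.3, -0.4, 1.6]
grip_width: 0.0316
grasp_force: 12.0
```

Request:
arm_command:
  series: "0 0 0 0 130; 0 0 0 0 115; 0 0 0 0 115; 0 0 0 0 115; 0 0 -10 0 115; 0 0 -20 0 115; 0 0 -25 0 115; 10 0 -30 0 115; 40 0 -30 0 60; 30 0 0 0 60; 0 0 0 0 60; 0 0 0 0 60"

```text
time_s: 25.67
tool_pos: [0.4701, -0.1726, 0.1835]
tool_rot: [-179.8, 0.0, 177.4]
force: [-0.1, -0.5, -0.5]
grip_width: 0.0634
grasp_force: 0.0
```

Run:
```python
from h import *
im,c=snap("wrist","w8.png"); p,r,o=pose(); print(p,o["tool_rot"],o["grip_width"])
plan([(470,0,190,145,0,33),(451,251,200,74,0,33)],step=.5)
```

```text
[ 0.4710601  -0.17229943  0.18324512] [-1.79867357e+02  6.70722796e-02  1.77488521e+02] 0.06469509184565499
1.5 28.5 -1 0.095 0; 4 28.5 -1.5 0.094 0; 7 28 -1 0.095 0; 9.5 27 -1 0.094 0; 12 26.5 -1 0.095 0; 14 24.5 -1.5 0.094 0; 14.5 17.5 -1 0.113 0; 16.5 16 -1 0.112 0; 18 14 -0.5 0.113 0; 19.5 12 -1 0.113 0; 21 9.5 -1 0.112 0; 21.5 7.5 -1 0.113 0; 22.5 4.5 -0.5 0.113 0; 23 2.5 -1 0.112 0; 23 -0.5 -1 0.113 0; 22.5 -3 -1 0.113 0; 22 -5.5 -1 0.112 0
```

View pics/w8.png

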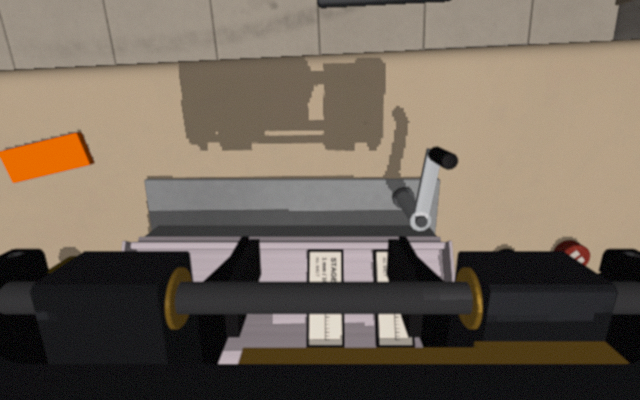

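Both cases lie straight at (325,298) and (392,298), lower ends at row 250 by the lip. Next case B.

Request:
arm_command:
  series: "1.5 28.5 -1 0.095 0; 4 28.5 -1.5 0.095 0; 7 28 -1 0.095 0; 9.5 27 -1 0.095 0; 12 26.5 -1 0.095 0; 14 24.5 -1.5 0.095 0; 14.5 17.5 -1 0.113 0; 16.5 16 -1 0.113 0; 18 14 -0.5 0.113 0; 19.5 12 -1 0.113 0; 21 9.5 -1 0.113 0; 21.5 7.5 -1 0.113 0; 22.5 4.5 -0.5 0.113 0; 23 2.5 -1 0.113 0; 23 -0.5 -1 0.113 0; 22.5 -3 -1 0.113 0; 22 -5.5 -1 0.113 0; 0 0 0 0 0; 0 0 0 0 0; 0 0 0 0 0"

```text
time_s: 27.38
tool_pos: [0.4515, 0.2495, 0.1991]
tool_rot: [-179.9, -0.0, 74.3]
force: [-0.0, 0.3, -0.9]
grip_width: 0.0866
grasp_force: 0.0
```

```bash
python3 pick.py 452 248
```

```text
[451.7 248.7 199.1] 74.2 [[  1.1 453.1 248.   77.5  28.6  73.7]
 [114.8 441.5 362.3  77.9  29.4  59.7]]
4 0.5 23 0.002 60; 4 0 23.5 0.001 60; 4.5 0.5 23 0.002 60; 4 0 23 0.001 60; 4 0.5 23.5 0.002 60; 4 0 23 0.001 60; 0 0 11 0 60; 0 0 11.5 0 60; 0 0 11 0 60; 0 0 11.5 0 60; 0 0 11 0 60
```

Request:
arm_command:
  series: "4 0.5 23 0 60; 4 0 23.5 0 60; 4.5 0.5 23 0 60; 4 0 23 0 60; 4 0.5 23.5 0 60; 4 0 23 0.01 60; 0 0 14 0 60; 0 0 14 0 60; 0 0 14 0 60; 0 0 14 0 60; 0 0 0 0 150; 0 0 0 0 255; 0 0 0 0 255; 0 0 0 0 255; 0 0 0 0 255; 0 0 0 0 255; 0 0 0 0 255; 0 0 0 0 255; 0 0 0 0 255"

```text
time_s: 29.02
tool_pos: [0.4597, 0.2728, 0.0049]
tool_rot: [180.0, -0.0, 73.6]
force: [-0.9, -0.9, 4.5]
grip_width: 0.0323
grasp_force: 12.0
```

```bash
python3 place.py -30
```

```text
[459.7 272.8   4.9] 73.6 0.0323219505948324
0 0 -21.5 0 255; 0 0 -22 0 255; 0 0 -21.5 0 255; 0 0 -23.5 0 255; 0 0 -23.5 0 255; 0 0 -23 0 255; -30 11.5 -0.5 -0.113 255; -30.5 7.5 -1 -0.113 255; -31.5 4.5 -0.5 -0.113 255; -32 1 -0.5 -0.113 255; -31.5 -3 -0.5 -0.113 255; -31.5 -6.5 -1 -0.114 255; -30 -9.5 -0.5 -0.113 255; -29 -13.5 -0.5 -0.113 255; -27.5 -16.5 -0.5 -0.113 255; -25 -19 -1 -0.113 255; -23 -22.5 -0.5 -0.113 255; -20 -24.5 -0.5 -0.113 255; -17.5 -26.5 -0.5 -0.113 255; -14.5 -28.5 -1 -0.113 255 

-11 -30 -0.5 -0.113 255; -7.5 -31 -0.5 -0.113 255; -21 0 7.5 0 255; -21 0 7.5 0 255; 0 0 11.5 0 255; 0 0 11.5 0 255; 0 0 12 0 255; 0 0 4.5 0 255; 0 0 4.5 0 255; 0 0 4.5 0 255; 0 0 4.5 0 255; 0 0 4.5 0 255; 0 0 4.5 0 255
```

Request:
arm_command:
  series: "0 0 -22 0 255; 0 0 -22 0 255; 0 0 -22 0 255; 0 0 -23 0 255; 0 0 -23 0 255; 0 0 -23 0 255; -30 11.5 -0.5 -0.113 255; -30.5 7.5 -1 -0.113 255; -31.5 4.5 -0.5 -0.113 255; -32 1 -0.5 -0.113 255; -31.5 -3 -0.5 -0.113 255; -31.5 -6.5 -1 -0.113 255; -30 -9.5 -0.5 -0.113 255; -29 -13.5 -0.5 -0.113 255; -27.5 -16.5 -0.5 -0.113 255; -25 -19 -1 -0.113 255; -23 -22.5 -0.5 -0.113 255; -20 -24.5 -0.5 -0.113 255; -17.5 -26.5 -0.5 -0.113 255; -14.5 -28.5 -1 -0.113 255"

```text
time_s: 30.68
tool_pos: [0.4819, -0.1627, 0.148]
tool_rot: [-179.9, -0.0, 162.3]
force: [0.7, 0.1, 0.6]
grip_width: 0.0316
grasp_force: 12.0
```

Request:
arm_command:
  series: "-11 -30 -0.5 -0.113 255; -7.5 -31 -0.5 -0.113 255; 0 0 0 0 255; 0 0 0 0 255; 0 0 0 0 255"

```text
time_s: 31.1
tool_pos: [0.4846, -0.224, 0.1489]
tool_rot: [179.9, -0.0, 174.9]
force: [0.1, 0.1, -0.6]
grip_width: 0.0317
grasp_force: 12.0
```

Run:
```python
from h import *
p,r,o=pose(); print(p,o["tool_rot"],o["grip_width"]); q=S(-28,-30); print(q)
plan([(q[0],q[1],135,177.3,255,25)],step=.5)
```

```text
[ 0.48461045 -0.22396699  0.14886916] [ 1.79917331e+02 -2.51869911e-02  1.74870321e+02] 0.03171232721257427
[ 541.11788998 -236.94771563]
-19 -2.5 4.5 -0.014 255; -19.5 -3 4.5 -0.014 255; -19 -3 5 -0.014 255
```

Request:
arm_command:
  series: "-19 -2.5 4.5 -0.014 255; -19.5 -3 4.5 -0.014 255; -19 -3 5 -0.014 255; 0 0 11.5 0 255; 0 0 12 0 255; 0 0 11.5 0 255; 0 0 4.5 0 255; 0 0 4.5 0 255; 0 0 4.5 0 255; 0 0 4.5 0 255; 0 0 4.5 0 255; 0 0 4.5 0 255; 0 0 0 0 255"

```text
time_s: 32.18
tool_pos: [0.5411, -0.2377, 0.0725]
tool_rot: [180.0, -0.0, 177.3]
force: [-1.2, -0.6, 0.3]
grip_width: 0.0314
grasp_force: 12.0
```

Request:
arm_command:
  series: "0 0 0 0 130; 0 0 0 0 115; 0 0 0 0 115; 0 0 0 0 115; 0 0 -10 0 115; 0 0 -20 0 115; 0 0 -25 0 115; 10 0 -30 0 115; 40 0 -30 0 60; 30 0 0 0 60; 0 0 0 0 60; 0 0 0 0 60"

```text
time_s: 33.18
tool_pos: [0.4669, -0.2359, 0.184]
tool_rot: [-179.7, -0.0, 177.1]
force: [0.4, 0.4, -0.2]
grip_width: 0.064
grasp_force: 0.0
```

Run:
```python
from h import *
im,c=snap("wrist","w9.png"); p,r,o=pose(); print(p,o["tool_rot"],o["grip_width"])
plan([(460,0,190,150,0,33),(440,361,200,60,0,33)],step=.5)
```

```text
[ 0.46805158 -0.23515148  0.18385461] [-1.79860151e+02  2.31585546e-02  1.77202349e+02] 0.06509613855344298
2.5 29.5 -1 0.059 0; 4 29 -0.5 0.06 0; 6 28.5 -1 0.059 0; 7.5 28.5 -0.5 0.059 0; 9.5 28 -1 0.06 0; 11 27.5 -0.5 0.059 0; 12.5 26.5 -1 0.059 0; 14 26 -0.5 0.06 0; 14 21.5 -0.5 0.112 0; 16.5 20 -1 0.112 0; 18.5 18 -0.5 0.113 0; 20.5 15.5 -1 0.112 0; 22 13.5 -0.5 0.112 0; 23.5 10.5 -1 0.112 0; 24.5 8.5 -0.5 0.112 0; 25.5 5 -1 0.112 0; 25.5 2.5 -0.5 0.113 0; 26 -0.5 -0.5 0.112 0; 25.5 -3.5 -1 0.112 0; 25 -6 -0.5 0.112 0 

24.5 -9 -1 0.112 0; 23 -11.5 -0.5 0.113 0
```

Request:
arm_command:
  series: "2.5 29.5 -1 0.06 0; 4 29 -0.5 0.06 0; 6 28.5 -1 0.06 0; 7.5 28.5 -0.5 0.06 0; 9.5 28 -1 0.06 0; 11 27.5 -0.5 0.06 0; 12.5 26.5 -1 0.06 0; 14 26 -0.5 0.06 0; 14 21.5 -0.5 0.112 0; 16.5 20 -1 0.112 0; 18.5 18 -0.5 0.112 0; 20.5 15.5 -1 0.112 0; 22 13.5 -0.5 0.112 0; 23.5 10.5 -1 0.112 0; 24.5 8.5 -0.5 0.112 0; 25.5 5 -1 0.112 0; 25.5 2.5 -0.5 0.112 0; 26 -0.5 -0.5 0.112 0; 25.5 -3.5 -1 0.112 0; 25 -6 -0.5 0.112 0"

```text
time_s: 34.9
tool_pos: [0.4317, 0.2896, 0.1972]
tool_rot: [-179.9, -0.1, 78.2]
force: [0.7, 0.2, 0.4]
grip_width: 0.0869
grasp_force: 0.0
```

Request:
arm_command:
  series: "24.5 -9 -1 0.112 0; 23 -11.5 -0.5 0.112 0; 0 0 0 0 0; 0 0 0 0 0; 0 0 0 0 0; 0 0 0 0 0"

```text
time_s: 35.4
tool_pos: [0.425, 0.3373, 0.1985]
tool_rot: [-180.0, 0.0, 65.6]
force: [-0.5, 0.1, -0.9]
grip_width: 0.0873
grasp_force: 0.0
```

```bash
python3 pick.py 441 362
```

```text
[425.3 336.8 198.6] 65.5 [[  0.6 441.6 361.7  78.6  29.5  59.7]
 [111.5 527.4 432.4  42.   41.2 114.8]]
9 1 23 0.017 60; 9 1 23 0.017 60; 9 1 23.5 0.017 60; 9.5 1 23 0.017 60; 9 0.5 23 0.016 60; 9 0.5 23 0.017 60; 0 0 11 0 60; 0 0 11.5 0 60; 0 0 11 0 60; 0 0 11.5 0 60; 0 0 11 0 60
```

Request:
arm_command:
  series: "9 1 23 0.017 60; 9 1 23 0.017 60; 9 1 23.5 0.017 60; 9.5 1 23 0.017 60; 9 0.5 23 0.017 60; 9 0.5 23 0.017 60; 0 0 14 0 60; 0 0 14 0 60; 0 0 14 0 60; 0 0 14 0 60; 0 0 0 0 150; 0 0 0 0 255; 0 0 0 0 255; 0 0 0 0 255; 0 0 0 0 255; 0 0 0 0 255; 0 0 0 0 255; 0 0 0 0 255; 0 0 0 0 255"

```text
time_s: 37.03
tool_pos: [0.454, 0.3845, 0.005]
tool_rot: [180.0, -0.0, 59.7]
force: [-0.6, -1.0, 4.9]
grip_width: 0.0318
grasp_force: 12.0
```

```bash
sed -i 's/(v\[0\],v\[1\],150,177.3,255,33)/(450,60,145,118,255,26),(v[0],v[1],150,177.3,255,26)/' place.py; python3 place.py -90
```

```text
[454.  384.5   5. ] 59.7 0.03178371836541618
0 0 -21.5 0 255; 0 0 -22 0 255; 0 0 -21.5 0 255; 0 0 -23.5 0 255; 0 0 -23 0 255; 0 0 -23.5 0 255; -21.5 12.5 -0.5 -0.078 255; -23 10.5 -0.5 -0.078 255; -23 8.5 0 -0.079 255; -24 7 -0.5 -0.078 255; -24.5 5 -0.5 -0.078 255; -25 3.5 -0.5 -0.078 255; -25 1 0 -0.079 255; -24.5 -1 -0.5 -0.078 255; -25 -2.5 -0.5 -0.078 255; -24.5 -5 -0.5 -0.078 255; -24 -6.5 0 -0.079 255; -23.5 -8.5 -0.5 -0.078 255; -23 -10 -0.5 -0.078 255; -24 -9 -0.5 -0.074 255 

-23 -10.5 0 -0.074 255; -22.5 -12.5 -0.5 -0.074 255; -21.5 -14 -0.5 -0.074 255; -20 -15.5 -0.5 -0.074 255; -19 -17 0 -0.074 255; -18 -18.5 -0.5 -0.074 255; -16 -20 -0.5 -0.073 255; -15 -20.5 0 -0.074 255; -13.5 -22 -0.5 -0.074 255; -11.5 -22.5 -0.5 -0.074 255; -10 -23.5 -0.5 -0.074 255; -8 -24.5 0 -0.074 255; -6.5 -24.5 -0.5 -0.074 255; -21 0 7.5 0 255; -21 0 7.5 0 255; 0 0 11.5 0 255; 0 0 12 0 255; 0 0 11.5 0 255; 0 0 4.5 0 255; 0 0 4.5 0 255 

0 0 4.5 0 255; 0 0 4.5 0 255; 0 0 4.5 0 255; 0 0 4.5 0 255
```

Request:
arm_command:
  series: "0 0 -22 0 255; 0 0 -22 0 255; 0 0 -22 0 255; 0 0 -23 0 255; 0 0 -23 0 255; 0 0 -23 0 255; -21.5 12.5 -0.5 -0.078 255; -23 10.5 -0.5 -0.078 255; -23 8.5 0 -0.078 255; -24 7 -0.5 -0.078 255; -24.5 5 -0.5 -0.078 255; -25 3.5 -0.5 -0.078 255; -25 1 0 -0.078 255; -24.5 -1 -0.5 -0.078 255; -25 -2.5 -0.5 -0.078 255; -24.5 -5 -0.5 -0.078 255; -24 -6.5 0 -0.078 255; -23.5 -8.5 -0.5 -0.078 255; -23 -10 -0.5 -0.078 255; -24 -9 -0.5 -0.074 255"

```text
time_s: 38.7
tool_pos: [0.4517, 0.0328, 0.1447]
tool_rot: [-179.9, 0.1, 122.3]
force: [0.6, 0.4, -0.3]
grip_width: 0.0318
grasp_force: 12.0
```

Request:
arm_command:
  series: "-23 -10.5 0 -0.074 255; -22.5 -12.5 -0.5 -0.074 255; -21.5 -14 -0.5 -0.074 255; -20 -15.5 -0.5 -0.074 255; -19 -17 0 -0.074 255; -18 -18.5 -0.5 -0.074 255; -16 -20 -0.5 -0.074 255; -15 -20.5 0 -0.074 255; -13.5 -22 -0.5 -0.074 255; -11.5 -22.5 -0.5 -0.074 255; -10 -23.5 -0.5 -0.074 255; -8 -24.5 0 -0.074 255; -6.5 -24.5 -0.5 -0.074 255; 0 0 0 0 255; 0 0 0 0 255; 0 0 0 0 255"

```text
time_s: 40.03
tool_pos: [0.4947, -0.2939, 0.1491]
tool_rot: [179.9, -0.0, 177.2]
force: [-0.3, 0.0, -0.2]
grip_width: 0.0318
grasp_force: 12.0
```

Run:
```python
from h import *
p,r,o=pose(); print(p,o["tool_rot"],o["grip_width"]); q=S(-28,-90); print(q)
plan([(q[0],q[1],135,177.3,255,25)],step=.5)
```

```text
[ 0.49470814 -0.29388225  0.14905022] [ 1.79915746e+02 -3.20045239e-02  1.77186098e+02] 0.03179795573381025
[ 538.29150294 -296.88110813]
-22 -0.5 7 -0.001 255; -21.5 -0.5 7 -0.001 255
```

Request:
arm_command:
  series: "-22 -0.5 7 0 255; -21.5 -0.5 7 0 255; 0 0 11.5 0 255; 0 0 12 0 255; 0 0 11.5 0 255; 0 0 4.5 0 255; 0 0 4.5 0 255; 0 0 4.5 0 255; 0 0 4.5 0 255; 0 0 4.5 0 255; 0 0 4.5 0 255; 0 0 0 0 255"

```text
time_s: 41.03
tool_pos: [0.5378, -0.2983, 0.0727]
tool_rot: [180.0, -0.0, 177.2]
force: [-0.7, -0.2, -0.0]
grip_width: 0.0313
grasp_force: 12.0
```

Request:
arm_command:
  series: "0 0 0 0 130; 0 0 0 0 115; 0 0 0 0 115; 0 0 0 0 115; 0 0 -10 0 115; 0 0 -20 0 115; 0 0 -25 0 115; 10 0 -30 0 115; 30 -15 -30 0 60; 30 -30 -30 0 60; 0 -30 -30 0 60; 0 -30 -30 0 60; 0 -30 0 0 60; 0 0 0 0 60; 0 0 0 0 60; 0 0 0 0 60"

```text
time_s: 42.37
tool_pos: [0.4704, -0.4208, 0.2692]
tool_rot: [179.9, -0.0, 177.2]
force: [0.3, 0.5, 0.8]
grip_width: 0.0662
grasp_force: 0.0
```

Run:
```python
from h import *
im,c=snap("wrist","w10.png"); p,r,o=pose(); print(p,o["tool_rot"],o["grip_width"])
np.savez("w10.npz",K=c[0],o=c[1],r=c[2])
t,_=snap("top","t10.png"); s,_=snap("scene","s10.png")
cv2.imwrite("pics/c10.png",np.hstack([cv2.resize(s[150:240,300:410],(400,327),interpolation=2),cv2.resize(t[165:245,300:412],(400,327),interpolation=2)]))
```

```text
[ 0.47071376 -0.42007245  0.26919053] [ 1.79943071e+02 -1.59083591e-02  1.77313882e+02] 0.0663121928070604
```

View pics/c10.png

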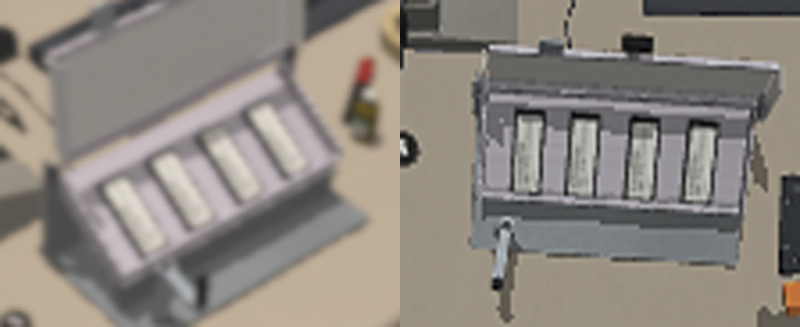

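Run:
```python
from h import *
a=np.radians(SY); ex=np.array([np.cos(a),np.sin(a),0]); n=-np.sin(np.radians(30))*ex+np.array([0,0,np.cos(np.radians(30))]); up=np.cos(np.radians(30))*ex+np.array([0,0,.5])
O=np.r_[S(-45,0),52]/1000; P0=O+.009*n; ey=np.array([-np.sin(a),np.cos(a),0])
im=cv2.imread("pics/t10.png"); c=cam("top"); h=cv2.cvtColor(im,cv2.COLOR_BGR2HSV)
m=((h[...,2]>150)&(h[...,0]>15)&(h[...,0]<60)).astype(np.uint8)
m[:190]=0;m[216:]=0;m[:,:325]=0;m[:,402:]=0
for k in cv2.findContours(m,cv2.RETR_EXTERNAL,cv2.CHAIN_APPROX_NONE)[0]:
    if cv2.contourArea(k)<30: continue
    w=[]
    for p in k[:,0].astype(float):
        o,d=ray(c,p); X=o+d*((P0-o)@n)/(d@n); w.append([(X-O)@up*1000,(X-O)@ey*1000])
    w=np.array(w); print(w.min(0).round(),w.max(0).round(),w.mean(0).round(1))
print(proj(c,np.r_[632.3,-211.2,278]/1000),"seen 366.4 175.5")
plan([(475,-300,310,177.2,60,30),(632.5,-211.5,305,177.2,60,28),(632.5,-211.5,263,177.2,60,14)],step=.5)
H=S(35.5,0);w=[]
for ph in np.radians([120,110,100,90,80,70,60,50,40,30,20,10,0,-1.5]):
    q=H+152*np.cos(np.radians(210)-ph)*ex[:2]; w.append((q[0],q[1],128.5+152*np.sin(np.radians(210)-ph)-16,177.2,255,14))
plan(w,start=(632.5,-211.5,262.5,177.2),step=.5)
```

```text
[   3. -103.] [ 71. -79.] [ 35.4 -90.4]
[  3. -42.] [ 67. -19.] [ 32.8 -30. ]
[ 3. 20.] [70. 44.] [36.3 32. ]
[ 1. 78.] [ 69. 102.] [32.2 91.9]
[366.10370959 173.64352887] seen 366.4 175.5
0.5 24 -8 0.001 60; 0 24 -8.5 0 60; 0.5 24 -8 0.001 60; 0 24 -8 0 60; 0.5 24 -8.5 0.001 60; -22 13.5 0.5 0 60; -21.5 14 1 0 60; -22 13.5 0.5 0 60; -22 14 1 0 60; -22 13.5 0.5 0 60; -21.5 14 1 0 60; -22 13.5 0.5 0 60; 0 0 10.5 0 60; 0 0 10.5 0 60; 0 0 10.5 0 60; 0 0 10.5 0 60 

13.5 0 -1 0 255; 13 0 -1 0 255; 13 0 1 0 255; 13.5 0 1.5 0 255; 13 0 3.5 0 255; 12.5 0 3 0 255; 12 0 5.5 0 255; 12 0 6 0 255; 11 0 7.5 0 255; 11 0 7.5 0 255; 9.5 0 9.5 0 255; 9 0 9.5 0 255; 7.5 0 11 0 255; 7.5 0 10.5 0 255; 5.5 0 12 0 255; 6 0 12 0 255; 3.5 0 13 0 255; 3.5 0 12.5 0 255; 1 0 13.5 0 255; 1 0 13 0 255 

-1 0 13 0 255; -1 0 13.5 0 255; -3.5 0 12.5 0 255; -3.5 0 13 0 255; -5.5 0 12 0 255; -6 0 12 0 255; -2 0 3.5 0 255
```

Request:
arm_command:
  series: "0.5 24 -8 0 60; 0 24 -8.5 0 60; 0.5 24 -8 0 60; 0 24 -8 0 60; 0.5 24 -8.5 0 60; -22 13.5 0.5 0 60; -21.5 14 1 0 60; -22 13.5 0.5 0 60; -22 14 1 0 60; -22 13.5 0.5 0 60; -21.5 14 1 0 60; -22 13.5 0.5 0 60; 0 0 0 0 60; 0 0 0 0 60"

```text
time_s: 43.68
tool_pos: [0.6328, -0.2103, 0.3048]
tool_rot: [179.9, -0.0, 177.5]
force: [-0.0, -0.6, 0.2]
grip_width: 0.0665
grasp_force: 0.0
```

Request:
arm_command:
  series: "0 1 10.5 0 60; 0 0 10.5 0 60; 0 0 10.5 0 60; 0 0 10.5 0 60; 0 0 0 0 60; 0 0 0 0 255; 0 0 0 0 255; 0 0 0 0 255; 0 0 0 0 255; 0 0 0 0 255; 0 0 0 0 255; 0 0 0 0 255; 0 0 0 0 255"
  squeeze: 18

```text
time_s: 44.77
tool_pos: [0.6323, -0.2118, 0.2634]
tool_rot: [180.0, 0.0, 177.2]
force: [0.5, 1.6, 0.7]
grip_width: 0.0277
grasp_force: 18.0
```

Request:
arm_command:
  series: "13.5 0 -1 0 255; 13 0 -1 0 255; 13 0 1 0 255; 13.5 0 1.5 0 255; 13 0 3.5 0 255; 12.5 0 3 0 255; 12 0 5.5 0 255; 12 0 6 0 255; 11 0 7.5 0 255; 11 0 7.5 0 255; 9.5 0 9.5 0 255; 9 0 9.5 0 255; 7.5 0 11 0 255; 7.5 0 10.5 0 255; 5.5 0 12 0 255; 6 0 12 0 255; 3.5 0 13 0 255; 3.5 0 12.5 0 255; 1 0 13.5 0 255; 1 0 13 0 255"

```text
time_s: 46.43
tool_pos: [0.4541, -0.2042, 0.1124]
tool_rot: [-179.9, 0.0, 177.2]
force: [1.2, -0.6, 1.1]
grip_width: 0.0277
grasp_force: 18.0
```

Request:
arm_command:
  series: "-1 0 13 0 255; -1 0 13.5 0 255; -3.5 0 12.5 0 255; -3.5 0 13 0 255; -5.5 0 12 0 255; -6 0 12 0 255; -2 0 3.5 0 255; 0 0 0 0 255; 0 0 0 0 255"

```text
time_s: 47.18
tool_pos: [0.4759, -0.2051, 0.0332]
tool_rot: [-180.0, -0.1, 177.2]
force: [-2.9, -0.5, 6.6]
grip_width: 0.0276
grasp_force: 18.0
```

Request:
arm_command:
  series: "0 0 2 0 255; 0 0 1 0 255; 0 0 0 0 255; 0 0 0 0 255; 0 0 0 0 80; 0 0 0 0 80; 0 0 0 0 80; 0 0 0 0 80; 0 0 -20 0 80; 0 0 -21 0 80; 0 0 -21 0 80; 0 0 -21 0 80; 0 0 -20 0 80; 0 0 0 0 80; 0 0 0 0 80"

```text
time_s: 48.43
tool_pos: [0.4767, -0.2053, 0.134]
tool_rot: [-179.9, 0.1, 177.2]
force: [0.4, -0.6, -0.3]
grip_width: 0.0599
grasp_force: 0.0
```

Run:
```python
from h import *
im,c=snap("wrist","w11.png"); p,r,o=pose(); print(p,o["tool_rot"])
np.savez("w11.npz",K=c[0],o=c[1],r=c[2])
for n,s in(("handle",(-96.1,0,52.5)),("pivot",(-81,110,77)),("pegtop free",(-136,110,110))): print(n,proj(c,np.r_[S(*s[:2]),s[2]]/1000))
```

```text
[ 0.47590928 -0.20509878  0.13305064] [-1.79991399e+02 -4.42916704e-02  1.77162090e+02]
handle [324.44319672 202.62425387]
pivot [489.0779489  234.56303443]
pegtop free [530.08606317 162.49125609]
```

View pics/w11.png

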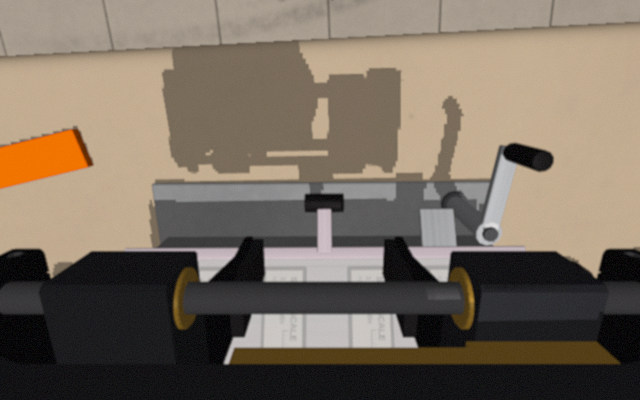

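Run:
```python
from h import *
f=np.load("w11.npz"); c=(f["K"],f["o"],f["r"]); g=onz(c,(541,160),.11)*1000; pv=S(-81,110)
d=g[:2]-pv; t0=np.degrees(np.radians(-90+SY)-np.arctan2(d[1],d[0]))%360; print(g,np.hypot(*d),t0)
t0=min(t0,96)
P=lambda t:pv+55*np.array([np.cos(np.radians(-90+SY-t)),np.sin(np.radians(-90+SY-t))])
s=P(t0); print(s)
plan([(s[0],s[1],145,177.2,100,25),(s[0],s[1],84,177.2,100,16)],step=.5)
w=[(*P(t),84,177.2,255,8) for t in list(np.arange(t0-12,5,-12))+[0,-2]]
print(w[-1]); plan(w,start=(s[0],s[1],84,177.2),step=.5)
```

```text
[438.76989916 -86.36229871 110.        ] 56.6053048336571 95.67454239082491
[440.35808685 -86.59610086]
8.5 23.5 -2.5 0 100; 8 23 -2.5 0 100; 8.5 23.5 -2 0 100; 8 23.5 -2.5 -0.001 100; 8.5 23 -2.5 0 100; 0 0 15.5 0 100; 0 0 15 0 100; 0 0 15.5 0 100; 0 0 15 0 100 

(np.float64(494.0996946602025), np.float64(-149.6023865780271), 84, 177.2, 255, 8)
0 -5.5 0 0 255; 0 -6 0 0 255; -1.5 -5.5 0 0 255; -1 -5.5 0 0 255; -2.5 -5.5 0 0 255; -2.5 -5 0 0 255; -3.5 -4.5 0 0 255; -3 -5 0 0 255; -4.5 -4 0 0 255; -4 -3.5 0 0 255; -5 -3 0 0 255; -5 -3 0 0 255; -5.5 -1.5 0 0 255; -5.5 -1.5 0 0 255; -5.5 -0.5 0 0 255; -6 -1 0 0 255; -2 0 0 0 255
```

Request:
arm_command:
  series: "8.5 23.5 -2.5 0 100; 8 23 -2.5 0 100; 8.5 23.5 -2.5 0 100; 8 23.5 -2.5 0 100; 8.5 23 -2.5 0 100; 0 0 0 0 100; 0 0 15.5 0 100; 0 0 15 0 100; 0 0 15.5 0 100; 0 0 15 0 100; 0 0 0 0 255; 0 0 0 0 255; 0 0 0 0 255; 0 0 0 0 255; 0 0 0 0 255; 0 0 0 0 255; 0 0 0 0 255; 0 0 0 0 255; 0 0 0 0 255"
  squeeze: 12

```text
time_s: 50.07
tool_pos: [0.4408, -0.0868, 0.0854]
tool_rot: [-180.0, 0.0, 177.2]
force: [0.8, 0.1, 2.0]
grip_width: 0.0116
grasp_force: 12.0
```

Request:
arm_command:
  series: "0 -5.5 0 0 255; 0 -6 0 0 255; -1.5 -5.5 0 0 255; -1 -5.5 0 0 255; -2.5 -5.5 0 0 255; -2.5 -5 0 0 255; -3.5 -4.5 0 0 255; -3 -5 0 0 255; -4.5 -4 0 0 255; -4 -3.5 0 0 255; -5 -3 0 0 255; -5 -3 0 0 255; -5.5 -1.5 0 0 255; -5.5 -1.5 0 0 255; -5.5 -0.5 0 0 255; -6 -1 0 0 255; -2 0 0 0 255; 0 0 0 0 255; 0 0 0 0 255"

```text
time_s: 51.65
tool_pos: [0.4952, -0.1508, 0.0853]
tool_rot: [-179.9, 0.1, 177.2]
force: [-0.4, -4.0, 0.1]
grip_width: 0.0116
grasp_force: 12.0
```

Release, rise and look.

Request:
arm_command:
  series: "0 0 0 0 120; 0 0 0 0 120; 0 0 0 0 120; 0 0 0 0 120; 0 0 -20 0 120; 0 0 -25 0 120; 0 0 -30 0 120; 0 -20 -30 0 120; 0 -40 -30 0 120; 0 -40 -10 0 120; 0 -40 0 0 120; 0 -40 0 0 120; 0 0 0 0 120; 0 0 0 0 120; 0 0 0 0 120"

```text
time_s: 52.9
tool_pos: [0.4863, -0.3217, 0.2248]
tool_rot: [179.9, -0.0, 177.2]
force: [0.4, 0.9, -0.3]
grip_width: 0.0461
grasp_force: 0.0
```

Run:
```python
from h import *
im,c=snap("wrist","w12.png"); p,r,o=pose(); print(p)
t,_=snap("top","t12.png"); s,_=snap("scene","s12.png")
cv2.imwrite("pics/c12.png",np.vstack([cv2.resize(im[100:300,260:640],(760,300)),np.hstack([cv2.resize(s[150:240,300:410],(380,300),interpolation=2),cv2.resize(t[165:245,300:412],(380,300),interpolation=2)])]))
for n,q in(("pegtop latched",(-81,55,110)),("pivot",(-81,110,77))): print(n,proj(c,np.r_[S(*q[:2]),q[2]]/1000))
```

```text
[ 0.48652828 -0.32092285  0.22504437]
pegtop latched [533.70264883 190.21722284]
pivot [573.6870699 180.5310793]
```

View pics/c12.png

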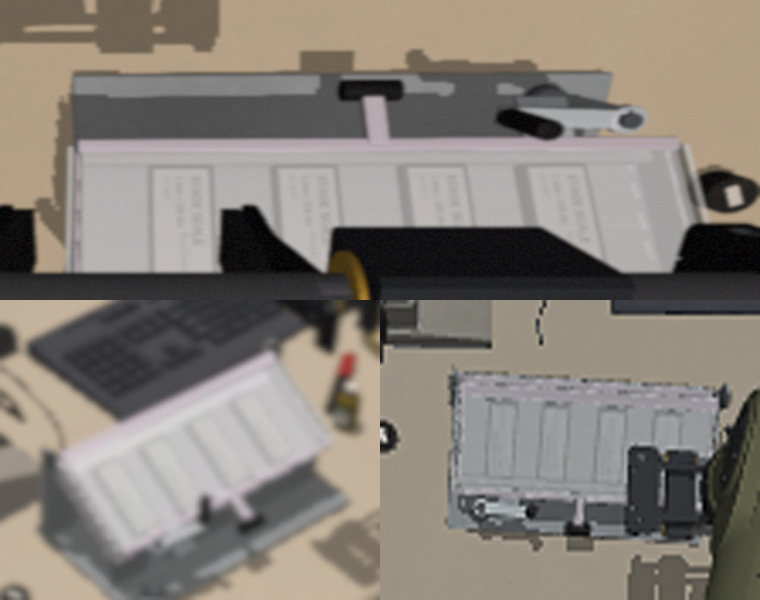

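Run:
```python
from h import *
c=cam("wrist"); pv=S(-81,110)
for f,q,pq in(("now",(534,186.7),(574.5,179.8)),):
    g=onz(c,q,.11)*1000; d=g[:2]-pv; p=onz(c,pq,.077)*1000
    print(g,p,pv,SY-90-np.degrees(np.arctan2(d[1],d[0])), SY-90-np.degrees(np.arctan2(*(g[:2]-p[:2])[::-1])))
```

```text
[ 489.19342166 -148.96954465  110.        ] [493.92207887 -93.41570548  77.        ] [494.77162971 -94.60649125] 3.1586317171903033 2.165201401744852
```

```bash
python3 -c "
from cell import env
print(env.sign_off())"
```

```text
the job is handed in; nothing more can be done
None
```

All four slide cases are side by side on the slope with their short ends at the lip, the cover is closed, the latch is back over it (about 0.05 rad by camera), and the job was handed in at about 53 s; no verdict came back.

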